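# Let a dried lime out of its dispenser and ease the lid shut

## Robot

A 6-joint arm with a two-finger parallel gripper is mounted at the origin on the work surface. World frame = base frame: x ahead of the robot, y to its left, z up, the work surface at z = 0. Lengths are in m, angles in degrees, forces in N, time in s.
With the tool pointing down it reaches from about 0.4 to 0.825 m from the base axis. Payload 7 kg.
Tool frame: the origin (TCP) lies midway between the tips of the shut fingers; the grasp point (between the pads) lies 19 mm behind it; z points along the fingers, y is the direction in which the jaws open and shut (so a half turn about z gives the same grasp; the last joint's range is limited). The gripper opens to 88 mm and grips with 3 to 60 N. Pads are 19 mm wide; open, the fingers measure 130 mm over their backs; the gripper's body (78 mm by 193 mm) begins 47 mm behind the grasp point.
Start: joints at [16.507, 20.546, 0.682, 0, -70.136, -16.507], TCP at [0.675, -0, 0.227] pointing down, gripper open.
Joint ranges: [-176.03, 176.03], [-82.01, 121.73], [-58.28, 71.71], [-173.87, 95.51], [-174.79, -0.11], [-173.66, 173.66]. Speed limits (degrees/s): [136.94, 136.94, 172.46, 180, 180, 180].

## Interface

Orientations are given as [roll, pitch, yaw] about the fixed x, y, z axes, in that order (R = Rz(yaw) Ry(pitch) Rx(roll)).
In Python, from plant import get_state, capture, close_job gives the robot as it stands.
- The arm moves only by the tool apply_moves, never from a script. Its argument "commands" is a list of rows, each an object with "grip": the opening, from 0 (shut) to 1 (fully open); "dp": the shift along the tool's x, y, z in mm, a list of three; "yaw": the turn about the tool's z in rad. A call has 1 to 12 rows; each row is the pose to reach, as a shift and turn from the pose commanded when the call began, along the tool's axes at that moment; what a row does not reach only later rows make up. A row lasts 1/8 s, in which the tool goes at most 62.5 mm and 10.7 degrees, less where a joint would pass 70% of its speed; a pose out of reach is approached as far as the arm can. A call with a gripper value outside its range is refused whole. The fingers move at their own pace and stop on an object; "newtons" is the grip in N (left out, the last holds). Time passes only in rows, so rows that repeat a pose let the fingers close. It gives the time, the measured TCP pose, the force and the opening at its end, in the units of the state.
- get_state(): the state, without advancing time (a new reading comes with each control period).
- capture(name): name is "scene" or "side" or "wrist"; returns a dict with "color" (400x640x3 uint8, red, green, blue), "camera_matrix" (3x3 intrinsics, pixels), "xyz" and "rotation" of the camera in the world; the wrist camera has in their place "T_tool_cam" (4x4, takes a point from camera to tool coordinates, whose origin is the TCP and whose axes are the flange's). Camera axes: x right, y up, looking along -z (the intrinsics and any distortion apply to the point x, -y, -z); pixel columns grow to the right and rows downward; lengths in m; the calibration is good to about 2 mm. The wrist camera is an equidistant fisheye: a pixel r from the principal point sees the ray r / f radians off the axis. A picture is of the moment at which its call begins: read the wrist's pose just before it. There is no depth.
- close_job(): hands the job in, once; it reports no verdict.
The state is a dict: "time_s": time; "joints": joint angles; "qd": joint speeds; "joint_torque": joint torques, N m; "tcp_pos": TCP position; "eef_rot": TCP orientation; "contact_force": force on the tool from outside, world axes, zero at the start; "moment": the same for the moment, N m; "gripper_width": finger opening in m.
Only numpy, scipy, OpenCV 4.12 (cv2) and the standard library are available. Lean on these libraries where they do the work, as an engineer would, in place of code of your own. Each camera call takes 0.05 s, during which the arm holds its last target.

## Task

I need the dried lime for the pot: press the green lever of its dispenser right down with your fingertips so that the linked clear lid lifts fully and the dark lime rolls out into the dish in front. Then let the lever rise slowly, staying on it until the lid is shut, so that the lid does not slam. Work only the lever: do not touch the lid or the lime by hand, do not open the walnut's dispenser (orange lever), and leave the cups, the spoon rest and the canister where they are.

Things in the scene. Friction and masses are not known exactly. Their poses are not given: they have to be found in the camera images.
- lime_dispenser: the lime's fixed dispenser: white box 118 mm deep (x), 72 wide, 128 tall, steel lever with green pad on its -x side (towards the robot), clear lid on top, steel catch dish at its +x side (inside x = 57 to 134 mm, 78 wide, floor 10 up, rim 44 to 50 up). Origin: on the work surface under the box's centre, z up, turned up to 0.3 rad. Sides swap at random
- lime_pad (a point): centre of the top face of the green push pad (45 x 45 x 8 mm) at the lever's end. In the dispenser's frame x = -175, z = 113 mm at rest (pad sloping up 0.3 rad away from the box); x = -179, z = 56 mm fully down at its stop (sloping down 0.2 rad): 57 mm lower. Free space beneath. Sprung: 2 N starts it, 6 N holds it down; let go, it springs up
- lime_lever (a joint): green lever of the lime's dispenser: 0 at rest (up), 0.5 rad pressed fully down; its pivot axis lies at x = -66, z = 75 mm of the dispenser, parallel to its y, 115 mm from the pad's centre
- lime_lid (a joint): clear lid (120 x 84 mm top, 72 mm front skirt), hinged at x = -55, z = 126 mm of the dispenser: 0 shut, 0.95 rad fully up (then 225 mm high), 1.9 times the lever's angle. Let go, it slams at some 3 rad/s; it shuts gently when the pad rises at 30 mm/s or slower (a slam: over 1.2 rad/s in the last 0.4 rad, about 70 mm/s at the pad)
- lime_center (a point): centre of the dried lime, a dark brown ball 36 mm across, 15 g; it lies on a sloping chute behind the lid's skirt, seen through the clear lid, and rolls out into the dish within a second once the lid is up
- walnut_dispenser: the walnut's fixed dispenser: white box 118 mm deep (x), 72 wide, 128 tall, steel lever with orange pad on its -x side (towards the robot), clear lid on top, steel catch dish at its +x side (inside x = 57 to 134 mm, 78 wide, floor 10 up, rim 44 to 50 up). Origin: on the work surface under the box's centre, z up, turned up to 0.3 rad. Sides swap at random
- walnut_pad (a point): centre of the top face of the orange push pad (45 x 45 x 8 mm) at the lever's end. In the dispenser's frame x = -175, z = 113 mm at rest (pad sloping up 0.3 rad away from the box); x = -179, z = 56 mm fully down at its stop (sloping down 0.2 rad): 57 mm lower. Free space beneath. Sprung: 2 N starts it, 6 N holds it down; let go, it springs up
- walnut_lid (a joint): clear lid of the walnut's dispenser: 0 shut, 0.95 rad fully up; must stay shut
- canister_mid (a point): centre of the red coffee canister, 96 mm across, 146 mm tall, standing loose, leave alone
- finjan0_mid (a point): centre of a white finjan cup, 60 mm across, 48 mm tall, standing loose between the dispensers, leave alone
- finjan1_mid (a point): centre of a second such cup, leave alone
- finjan2_mid (a point): centre of a third such cup, leave alone
- spoon_rest_mid (a point): centre of the round bowl of the stainless spoon rest, 80 mm across with a flat handle 52 mm further along its x axis, 8 mm high, loose, leave alone

How it is judged:
By the outcome, as a careful person would: the job done as asked, in the order asked, and still so for the second after the job is handed in, with the robot touching nothing.
It also fails if it takes over 40 s, if anything falls off the work surface, if the arm or the gripper's body presses on something with over 40 N, if the wrist force passes 120 N, or if a joint passes its speed limit or range.

## Working session

There is one attempt and no reset: what is moved stays moved. The work goes in short steps, Python scripts to look and compute and a tool call to move; the robot and the scene stay as the last step left them, time stands still between calls to the robot, and variables do not carry over. Pictures are saved under pics/ and viewed, and the job is handed in when it is done.

Besides the shell and the picture viewer there is one more tool, called after ">>>" in YAML: its name, and indented under it one key for each argument. apply_moves: Moves the arm, as the interface text tells. Its arguments: {"type":"object","properties":{"commands":{"type":"array","items":{"type":"object","properties":{"grip":{"type":"number"},"dp":{"type":"array","items":{"type":"number"}},"yaw":{"type":"number"}}}},"newtons":{"type":"number"}},"required":["commands"]}

```bash
mkdir -p pics; python3 - <<'E'
from plant import get_state,capture
import cv2,numpy as np,pickle
print(get_state())
d={}
for n in("scene","side","wrist"):
    c=capture(n);d[n]=c
    cv2.imwrite(f"pics/{n}0.png",c["color"][:,:,::-1])
    print(n,{k:np.round(v,4).tolist() for k,v in c.items() if k!="color"})
pickle.dump(d,open("d0.pkl","wb"))
E
```

```text
{'time_s': 0.0, 'joints': array([ 1.65041779e+01,  2.05914589e+01,  6.32463673e-01, -1.80472777e-02,
       -7.01354758e+01, -1.65083382e+01]), 'qd': array([ 0.03457091, -0.08680133, -0.09180009,  0.10654794, -0.02413954,
        0.06675802]), 'joint_torque': array([-8.00930356e-04, -5.82726967e+01,  2.93058443e+01,  6.99745238e+00,
        6.93249181e-03, -2.06530804e-04]), 'tcp_pos': array([ 6.74506182e-01, -7.37742013e-05,  2.25618986e-01]), 'eef_rot': array([ 1.79904602e+02, -1.05805991e-02, -9.00102979e+01]), 'contact_force': array([-0.64193511, -0.14676766, -0.25066019]), 'moment': array([ 0.03009366, -0.04900662,  0.02341625]), 'gripper_width': 0.0875785684539241}
scene {'camera_matrix': [[450.8864, 0.0, 314.5013], [0.0, 450.8864, 196.7354], [0.0, 0.0, 1.0]], 'xyz': [1.5053, 0.832, 1.1317], 'rotation': [50.5725, 0.0453, 133.0557]}
side {'camera_matrix': [[520.3422, 0.0, 317.4089], [0.0, 520.3422, 205.9366], [0.0, 0.0, 1.0]], 'xyz': [-0.1683, -0.956, 1.1949], 'rotation': [48.5282, 0.153, -39.2644]}
wrist {'camera_matrix': [[309.7069, 0.0, 319.9409], [0.0, 309.7069, 203.0756], [0.0, 0.0, 1.0]], 'T_tool_cam': [[0.0001, 0.9635, 0.2676, 0.0724], [1.0, -0.0004, 0.0009, -0.0], [0.001, 0.2676, -0.9635, -0.159], [0.0, 0.0, 0.0, 1.0]]}
```

View pics/scene0.png

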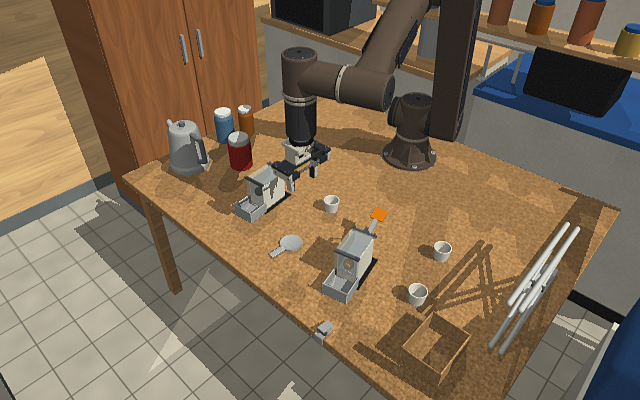

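View pics/side0.png

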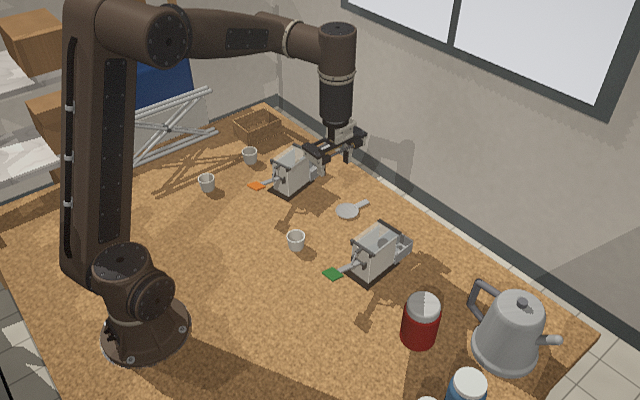

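View pics/wrist0.png

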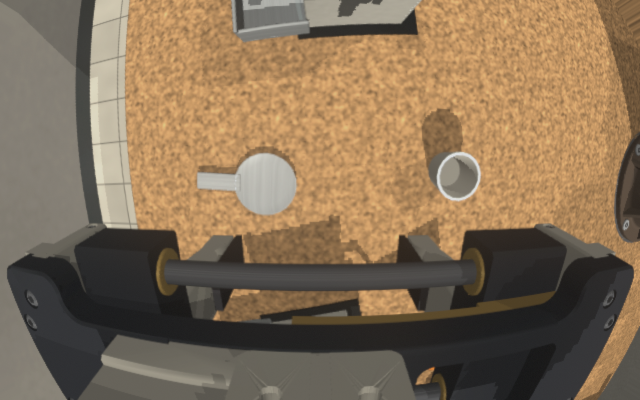

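The green (lime) pad is at about (333,274) in the side view, on the -y side. In the scene view the gripper hides it. The orange one is on +y. I'll measure the pad and zoom in for the orientation.

```bash
cat > h.py <<'E'
import numpy as np,cv2
from scipy.spatial.transform import Rotation as R
def ray(c,u,v):
    K=c["camera_matrix"];d=np.array([(u-K[0,2])/K[0,0],-(v-K[1,2])/K[1,1],-1.])
    return c["xyz"],R.from_euler("xyz",c["rotation"],degrees=True).as_matrix()@d
def onz(c,u,v,z):
    o,d=ray(c,u,v);return o+d*(z-o[2])/d[2]
def proj(c,p):
    K=c["camera_matrix"];q=R.from_euler("xyz",c["rotation"],degrees=True).as_matrix().T@(np.array(p)-c["xyz"])
    return np.array([K[0,2]+K[0,0]*q[0]/-q[2],K[1,2]-K[1,1]*q[1]/-q[2]])
E
python3 - <<'E'
import pickle;from h import *
d=pickle.load(open("d0.pkl","rb"));c=d["side"]
hsv=cv2.cvtColor(c["color"],cv2.COLOR_RGB2HSV)
for nm,lo,hi in(("green",(45,120,50),(80,255,255)),("orange",(5,220,180),(18,255,255)),("red",(170,150,60),(180,255,255))):
    m=cv2.inRange(hsv,lo,hi);n,l,s,ce=cv2.connectedComponentsWithStats(m);i=1+np.argmax(s[1:,4]);print(nm,s[i],ce[i],onz(c,*ce[i],.113))
    if nm=="green":
        ct,_=cv2.findContours((l==i).astype(np.uint8),0,2);print(cv2.approxPolyDP(ct[0],2,True).reshape(-1,2).tolist())
im=c["color"][200:310,305:425,::-1];cv2.imwrite("pics/crop.png",cv2.resize(im,None,fx=5,fy=5,interpolation=2))
c=d["scene"];im=c["color"][155:235,225:335,::-1];cv2.imwrite("pics/crop2.png",cv2.resize(im,None,fx=6,fy=6,interpolation=2))
E
```

```text
green [328 269   2   1   2] [328.5 269. ] [ 0.46142198 -0.22939369  0.113     ]
[[328, 269]]Traceback (most recent call last):
  File "<stdin>", line 5, in <module>
    return _wrapfunc(a, 'argmax', axis=axis, out=out, **kwds)
    return bound(*args, **kwds)
ValueError: attempt to get argmax of an empty sequence
```

```bash
python3 - <<'E'
import pickle;from h import *
d=pickle.load(open("d0.pkl","rb"));c=d["side"]
hsv=cv2.cvtColor(c["color"],cv2.COLOR_RGB2HSV)
print(hsv[272:276,328:338:3].tolist(), hsv[185,256])
r,g,b=[c["color"][:,:,i].astype(int) for i in range(3)]
m=((g>r+25)&(g>b+15)).astype(np.uint8)
n,l,s,ce=cv2.connectedComponentsWithStats(m);i=1+np.argmax(s[1:,4]);print(s[i],ce[i],onz(c,*ce[i],.113))
ct,_=cv2.findContours((l==i).astype(np.uint8),0,2);a=cv2.approxPolyDP(ct[0],2,True).reshape(-1,2);print(a.tolist(),[onz(c,*p,.113).round(3).tolist() for p in a])
im=c["color"][200:310,305:425,::-1];cv2.imwrite("pics/crop.png",cv2.resize(im,None,fx=5,fy=5,interpolation=2))
c=d["scene"];im=c["color"][155:235,225:335,::-1];cv2.imwrite("pics/crop2.png",cv2.resize(im,None,fx=6,fy=6,interpolation=2))
E
```

```text
[[[57, 119, 129], [58, 106, 132], [58, 109, 131], [60, 112, 128]], [[59, 101, 134], [57, 112, 132], [57, 112, 132], [58, 108, 132]], [[57, 110, 132], [58, 114, 128], [57, 110, 132], [59, 110, 132]], [[57, 112, 134], [58, 106, 132], [58, 105, 133], [58, 108, 132]]] [ 14 179 207]
[322 267  21  14 168] [332.1547619  273.64285714] [ 0.45826363 -0.24863278  0.113     ]
[[322, 272], [331, 280], [342, 276], [332, 267]] [[0.441, -0.226, 0.113], [0.441, -0.264, 0.113], [0.473, -0.272, 0.113], [0.474, -0.23, 0.113]]
```

View pics/crop.png

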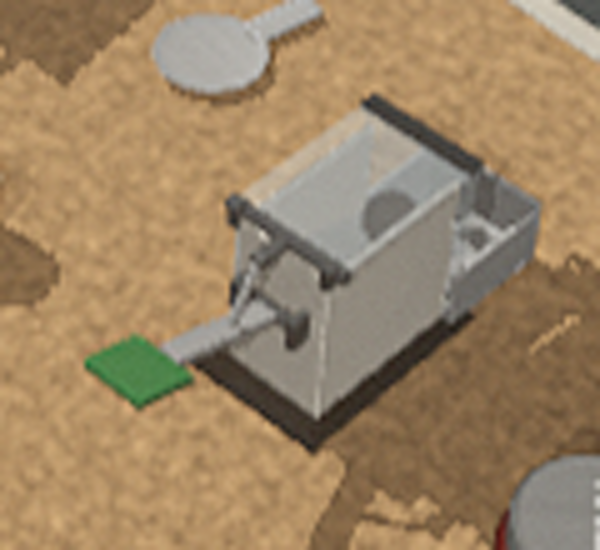

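View pics/crop2.png

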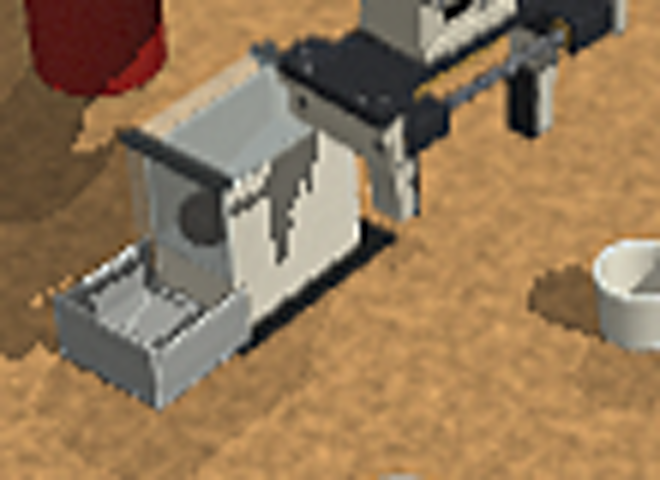

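```bash
python3 - <<'E'
import pickle;from h import *
d=pickle.load(open("d0.pkl","rb"));c=d["side"]
f=lambda x,y,z:onz(c,305+x/5,200+y/5,z)
a=f(315,450,.0);b=f(470,318,.0);print("base",a,b,np.degrees(np.arctan2(*(b-a)[1::-1])),np.linalg.norm(b-a))
k=f(200,362,.0);print("rear base edge dir",np.degrees(np.arctan2(*(a-k)[1::-1]))+90)
for z in(.126,.132):
  h1,h2=f(338,275,z),f(235,208,z);e1,e2=f(478,165,z),f(370,100,z)
  print(h1,h2,e1,e2,"yaw",[np.degrees(np.arctan2(*v[1::-1])) for v in(e1-h1,e2-h2)],[np.degrees(np.arctan2(*v[1::-1]))+90 for v in(h1-h2,e1-e2)],np.linalg.norm(e1-h1))
print("can",onz(c,424,302,.146),"cup0",onz(c,296,236,.048))
E
```

```text
base [ 0.56391114 -0.28943021  0.        ] [ 0.7091985  -0.27443041  0.        ] 5.894462841808193 0.14605961822088573
rear base edge dir 4.2214688129922
[ 0.58293773 -0.27674654  0.126     ] [ 0.57368036 -0.20103707  0.126     ] [ 0.70727066 -0.26515793  0.126     ] [ 0.69755866 -0.18497482  0.126     ] yaw [np.float64(5.324940680908059), np.float64(7.387843802625263)] [np.float64(6.9712316016836695), np.float64(6.906179836219735)] 0.12487182597998167
[ 0.57872073 -0.28055909  0.132     ] [ 0.56951532 -0.20527459  0.132     ] [ 0.70235576 -0.26903553  0.132     ] [ 0.69269827 -0.18930249  0.132     ] yaw [np.float64(5.32494068090808), np.float64(7.387843802625213)] [np.float64(6.971231601683741), np.float64(6.906179836219977)] 0.12417090270535107
can [ 0.5567417  -0.48832536  0.146     ] cup0 [ 0.50914037 -0.01666854  0.048     ]
```

Lime pad centre ≈ (0.457, -0.251), consistent with the lid hinge (0.576, -0.241) and a yaw of about 6.4°. The canister and cup are clear of it. Next I'll go above the pad, with the jaw axis along the dispenser's y and the fingers shut.

>>> apply_moves:
  commands:
    - {"grip": 0, "dp": [25, 22, 0], "yaw": 0.15}
    - {"grip": 0, "dp": [55, 48, 0], "yaw": 0.32}
    - {"grip": 0, "dp": [90, 78, 0], "yaw": 0.5}
    - {"grip": 0, "dp": [125, 109, 0], "yaw": 0.67}
    - {"grip": 0, "dp": [160, 140, 0], "yaw": 0.84}
    - {"grip": 0, "dp": [195, 170, 0], "yaw": 1.01}
    - {"grip": 0, "dp": [225, 197, 0], "yaw": 1.18}
    - {"grip": 0, "dp": [243, 212, 0], "yaw": 1.34}
    - {"grip": 0, "dp": [251, 219, 0], "yaw": 1.46}
    - {"grip": 0, "dp": [251, 219, 20], "yaw": 1.46}
    - {"grip": 0, "dp": [251, 219, 45], "yaw": 1.46}
    - {"grip": 0, "dp": [251, 219, 60], "yaw": 1.46}
  newtons: 20

```text
time_s: 1.65
tcp_pos: [0.4553, -0.2509, 0.1653]
eef_rot: [180.0, -0.1, -173.7]
contact_force: [-0.7, -0.2, 0.5]
gripper_width: 0.0005
```

```bash
python3 - <<'E'
from h import *
from plant import get_state,capture
s=get_state();print(s)
ims=[]
for n,b in(("side",(180,320,270,430)),("scene",(100,240,220,380))):
    c=capture(n);im=c["color"][b[0]:b[1],b[2]:b[3],::-1];ims.append(cv2.resize(im,None,fx=2.5*2/2,fy=2.5,interpolation=2))
    print(proj(c,s["tcp_pos"]))
cv2.imwrite("pics/a.png",np.hstack(ims))
E
```

```text
{'time_s': 1.65, 'joints': array([-7.21902073e+00,  8.90948602e+00, -2.36804600e+01, -1.62481609e-02,
       -5.74904207e+01, -7.64392600e+01]), 'qd': array([ 2.56076382e-01,  6.27939652e+00, -8.52373885e+00,  4.75776132e-01,
        1.54938205e+01, -1.29357725e-02]), 'joint_torque': array([-8.83781933e-02, -3.95956349e+01,  2.63918638e+01,  6.14921138e+00,
       -3.62454113e-01, -7.44657336e-04]), 'tcp_pos': array([ 0.4552962 , -0.25091225,  0.16534919]), 'eef_rot': array([ 1.79967847e+02, -7.49173056e-02, -1.73667002e+02]), 'contact_force': array([-0.71107537, -0.1875436 ,  0.45447773]), 'moment': array([-0.06937732, -0.12451821,  0.04337292]), 'gripper_width': 0.0004983530729919556}
[332.17922949 261.65472021]
[295.81651385 143.39253373]
```

View pics/a.png

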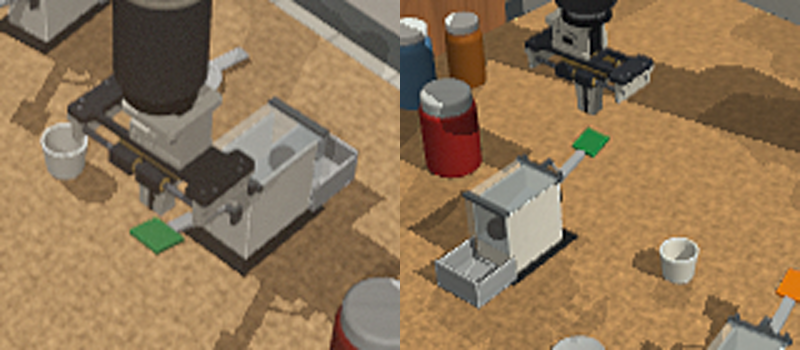

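Shut fingertips are about 50 mm above the pad. The scene view now shows the pad at about (296,157), so I'll cross-check its position from there.

```bash
python3 - <<'E'
from h import *
from plant import capture
for n in("scene","side"):
    c=capture(n)
    r,g,b=[c["color"][:,:,i].astype(int) for i in range(3)]
    m=((g>r+25)&(g>b+15)).astype(np.uint8)
    n,l,s,ce=cv2.connectedComponentsWithStats(m);i=1+np.argmax(s[1:,4]);print(s[i],ce[i],onz(c,*ce[i],.113))
E
```

```text
[289 151  15  12  96] [295.75       156.48958333] [ 0.46674539 -0.24188397  0.113     ]
[322 267  21  14 171] [332.22222222 273.66666667] [ 0.45835058 -0.24881517  0.113     ]
```

>>> apply_moves:
  commands:
    - {"grip": 0, "dp": [-3, 4, 8], "yaw": 0}
    - {"grip": 0, "dp": [-3, 4, 18], "yaw": 0}
    - {"grip": 0, "dp": [-3, 4, 28], "yaw": 0}
    - {"grip": 0, "dp": [-3, 4, 38], "yaw": 0}
    - {"grip": 0, "dp": [-3, 4, 45], "yaw": 0}
    - {"grip": 0, "dp": [-3, 4, 50], "yaw": 0}
    - {"grip": 0, "dp": [-3, 4, 55], "yaw": 0}
    - {"grip": 0, "dp": [-3, 4, 60], "yaw": 0}
    - {"grip": 0, "dp": [-3, 4, 65], "yaw": 0}
    - {"grip": 0, "dp": [-3, 4, 70], "yaw": 0}

```text
time_s: 3.1
tcp_pos: [0.4583, -0.2468, 0.0963]
eef_rot: [-180.0, -0.0, -173.7]
contact_force: [-2.2, 0.1, 4.4]
gripper_width: 0.0005
```

```bash
cat > look.py <<'E'
import sys
from h import *
from plant import get_state,capture
s=get_state();print(s["time_s"],s["tcp_pos"],s["contact_force"])
ims=[]
for n,b in(("side",(180,320,270,430)),("scene",(100,240,220,380))):
    c=capture(n);im=c["color"][b[0]:b[1],b[2]:b[3],::-1];ims.append(cv2.resize(im,None,fx=2.5,fy=2.5,interpolation=2))
cv2.imwrite(sys.argv[1],np.hstack(ims))
E
python3 look.py pics/b.png
```

```text
3.1 [ 0.45829613 -0.24680547  0.09633892] [-2.1524603   0.05899016  4.37691377]
```

View pics/b.png

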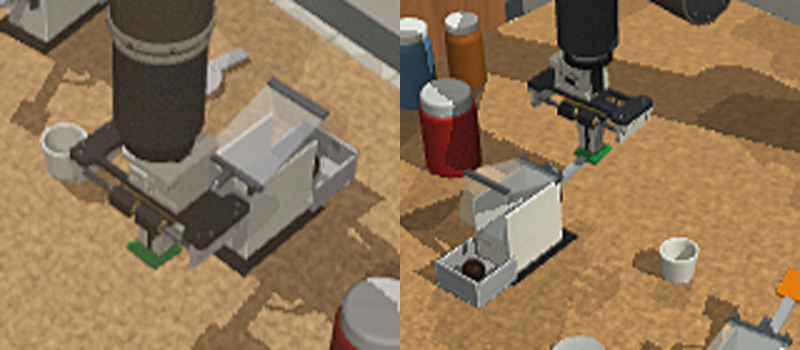

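The fingertips are central on the pad, the lid is rising, and the lime is already in the dish. I'll press on down to the stop.

>>> apply_moves:
  commands:
    - {"grip": 0, "dp": [0, 0, 5], "yaw": 0}
    - {"grip": 0, "dp": [0, 0, 10], "yaw": 0}
    - {"grip": 0, "dp": [0, 0, 15], "yaw": 0}
    - {"grip": 0, "dp": [0, 0, 20], "yaw": 0}
    - {"grip": 0, "dp": [0, 0, 25], "yaw": 0}
    - {"grip": 0, "dp": [0, 0, 29], "yaw": 0}
    - {"grip": 0, "dp": [0, 0, 33], "yaw": 0}
    - {"grip": 0, "dp": [0, 0, 36], "yaw": 0}
    - {"grip": 0, "dp": [0, 0, 36], "yaw": 0}

```text
time_s: 4.32
tcp_pos: [0.4589, -0.2467, 0.0607]
eef_rot: [-180.0, 0.0, -173.6]
contact_force: [-2.6, -0.2, 6.9]
gripper_width: 0.0006
```

>>> apply_moves:
  commands:
    - {"grip": 0, "dp": [0, 0, 1], "yaw": 0}
    - {"grip": 0, "dp": [0, 0, 2], "yaw": 0}
    - {"grip": 0, "dp": [0, 0, 3], "yaw": 0}
    - {"grip": 0, "dp": [0, 0, 3], "yaw": 0}

```text
time_s: 4.82
tcp_pos: [0.4592, -0.2467, 0.0581]
eef_rot: [-180.0, 0.1, -173.6]
contact_force: [-1.3, 0.9, 7.5]
gripper_width: 0.0006
```

>>> apply_moves:
  commands:
    - {"grip": 0, "dp": [0, 0, 1], "yaw": 0}
    - {"grip": 0, "dp": [0, 0, 2], "yaw": 0}
    - {"grip": 0, "dp": [0, 0, 2], "yaw": 0}

```text
time_s: 5.2
tcp_pos: [0.4594, -0.2469, 0.0575]
eef_rot: [-179.9, 0.1, -173.6]
contact_force: [-6.3, 3.5, 22.6]
gripper_width: 0.0003
```

```bash
python3 look.py pics/c.png
```

```text
5.2 [ 0.45939708 -0.24686281  0.05753145] [-6.32124017  3.53133497 22.59919736]
```

View pics/c.png

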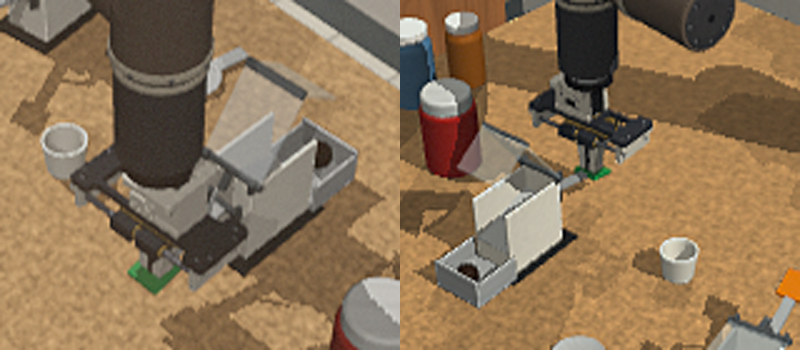

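The stop is reached: force jumped to 22.6 N at z = 57.5 mm, the lid is fully up and the lime rests in the dish. Next is a slow rise at 16 mm/s.

>>> apply_moves:
  commands:
    - {"grip": 0, "dp": [0, 0, -2]}
    - {"grip": 0, "dp": [0, 0, -4]}
    - {"grip": 0, "dp": [0, 0, -6]}
    - {"grip": 0, "dp": [0, 0, -8]}
    - {"grip": 0, "dp": [0, 0, -10]}
    - {"grip": 0, "dp": [0, 0, -12]}
    - {"grip": 0, "dp": [0, 0, -14]}
    - {"grip": 0, "dp": [0, 0, -16]}
    - {"grip": 0, "dp": [0, 0, -18]}
    - {"grip": 0, "dp": [0, 0, -20]}
    - {"grip": 0, "dp": [0, 0, -22]}
    - {"grip": 0, "dp": [0, 0, -24]}

```text
$.commands[0]: bad value
```

>>> apply_moves:
  commands:
    - {"grip": 0, "dp": [0, 0, -2]}
    - {"grip": 0, "dp": [0, 0, -4]}
    - {"grip": 0, "dp": [0, 0, -6]}
    - {"grip": 0, "dp": [0, 0, -8]}
    - {"grip": 0, "dp": [0, 0, -10]}
    - {"grip": 0, "dp": [0, 0, -12]}
    - {"grip": 0, "dp": [0, 0, -14]}
    - {"grip": 0, "dp": [0, 0, -16]}
    - {"grip": 0, "dp": [0, 0, -18]}
    - {"grip": 0, "dp": [0, 0, -20]}
    - {"grip": 0, "dp": [0, 0, -22]}
    - {"grip": 0, "dp": [0, 0, -24]}

```text
$.commands[0]: bad value
```

```bash
python3 look.py pics/d.png
```

```text
5.3 [ 0.45936034 -0.24684935  0.05752589] [-5.9709307   4.65882358 22.23889045]
```

View pics/d.png

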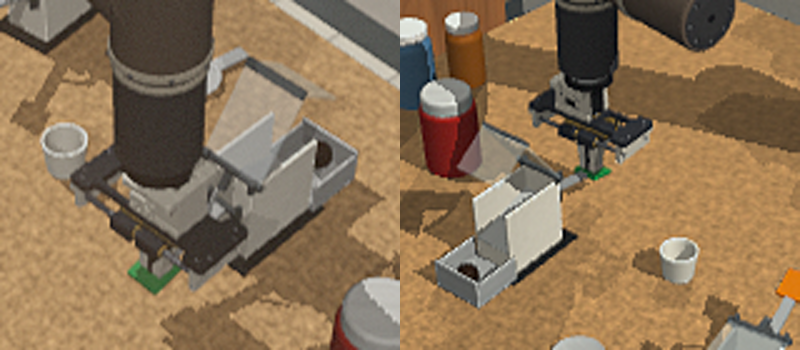

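Both calls were refused because the rows left out yaw. Nothing moved, so I'll send them again in full.

>>> apply_moves:
  commands:
    - {"grip": 0, "dp": [0, 0, -2], "yaw": 0}
    - {"grip": 0, "dp": [0, 0, -4], "yaw": 0}
    - {"grip": 0, "dp": [0, 0, -6], "yaw": 0}
    - {"grip": 0, "dp": [0, 0, -8], "yaw": 0}
    - {"grip": 0, "dp": [0, 0, -10], "yaw": 0}
    - {"grip": 0, "dp": [0, 0, -12], "yaw": 0}
    - {"grip": 0, "dp": [0, 0, -14], "yaw": 0}
    - {"grip": 0, "dp": [0, 0, -16], "yaw": 0}
    - {"grip": 0, "dp": [0, 0, -18], "yaw": 0}
    - {"grip": 0, "dp": [0, 0, -20], "yaw": 0}
    - {"grip": 0, "dp": [0, 0, -22], "yaw": 0}
    - {"grip": 0, "dp": [0, 0, -24], "yaw": 0}

```text
time_s: 6.9
tcp_pos: [0.4579, -0.2468, 0.0796]
eef_rot: [180.0, -0.1, -173.7]
contact_force: [-4.2, -1.2, 4.3]
gripper_width: 0.0002
```

>>> apply_moves:
  commands:
    - {"grip": 0, "dp": [0, 0, -2], "yaw": 0}
    - {"grip": 0, "dp": [0, 0, -4], "yaw": 0}
    - {"grip": 0, "dp": [0, 0, -6], "yaw": 0}
    - {"grip": 0, "dp": [0, 0, -8], "yaw": 0}
    - {"grip": 0, "dp": [0, 0, -10], "yaw": 0}
    - {"grip": 0, "dp": [0, 0, -12], "yaw": 0}
    - {"grip": 0, "dp": [0, 0, -14], "yaw": 0}
    - {"grip": 0, "dp": [0, 0, -16], "yaw": 0}
    - {"grip": 0, "dp": [0, 0, -18], "yaw": 0}
    - {"grip": 0, "dp": [0, 0, -20], "yaw": 0}
    - {"grip": 0, "dp": [0, 0, -22], "yaw": 0}
    - {"grip": 0, "dp": [0, 0, -24], "yaw": 0}

```text
time_s: 8.4
tcp_pos: [0.4587, -0.2467, 0.1037]
eef_rot: [-180.0, 0.0, -173.6]
contact_force: [3.2, 0.4, 2.6]
gripper_width: 0.0003
```

```bash
python3 look.py pics/e.png
```

```text
8.4 [ 0.45869139 -0.24673897  0.10371928] [3.22047051 0.36643809 2.59315503]
```

View pics/e.png

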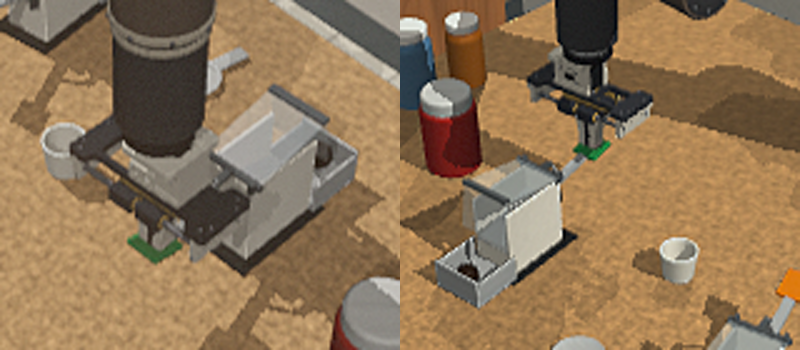

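The lid is almost shut, with the fingertips still on the pad and the lime in the dish. I'll carry on a little slower.

>>> apply_moves:
  commands:
    - {"grip": 0, "dp": [0, 0, -1.5], "yaw": 0}
    - {"grip": 0, "dp": [0, 0, -3], "yaw": 0}
    - {"grip": 0, "dp": [0, 0, -4.5], "yaw": 0}
    - {"grip": 0, "dp": [0, 0, -6], "yaw": 0}
    - {"grip": 0, "dp": [0, 0, -7.5], "yaw": 0}
    - {"grip": 0, "dp": [0, 0, -9], "yaw": 0}
    - {"grip": 0, "dp": [0, 0, -10.5], "yaw": 0}
    - {"grip": 0, "dp": [0, 0, -12], "yaw": 0}
    - {"grip": 0, "dp": [0, 0, -13.5], "yaw": 0}
    - {"grip": 0, "dp": [0, 0, -15], "yaw": 0}
    - {"grip": 0, "dp": [0, 0, -16.5], "yaw": 0}
    - {"grip": 0, "dp": [0, 0, -18], "yaw": 0}

```text
time_s: 10.0
tcp_pos: [0.458, -0.2467, 0.1214]
eef_rot: [180.0, -0.1, -173.7]
contact_force: [0.4, 0.1, 0.2]
gripper_width: 0.0005
```

```bash
python3 look.py pics/f.png
```

```text
10.0 [ 0.45796455 -0.24667682  0.12138765] [0.37116716 0.13706496 0.19819226]
```

View pics/f.png

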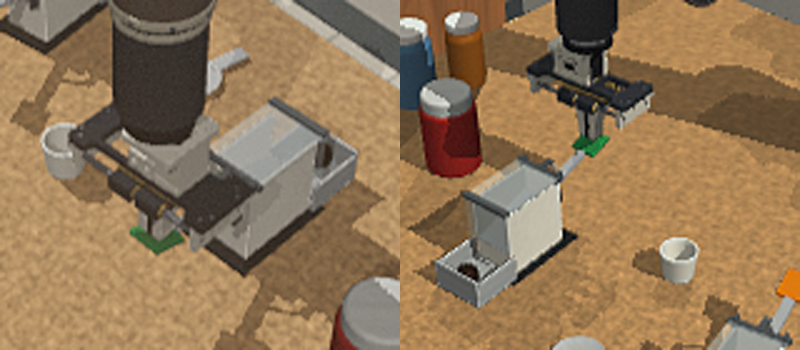

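Lid is shut and the pad force is about 0. Now I'll lift clear.

>>> apply_moves:
  commands:
    - {"grip": 0, "dp": [0, 0, -3], "yaw": 0}
    - {"grip": 0, "dp": [0, 0, -6], "yaw": 0}
    - {"grip": 0, "dp": [0, 0, -12], "yaw": 0}
    - {"grip": 0, "dp": [0, 0, -25], "yaw": 0}
    - {"grip": 0, "dp": [0, 0, -45], "yaw": 0}
    - {"grip": 0, "dp": [0, 0, -65], "yaw": 0}
    - {"grip": 0, "dp": [0, 0, -80], "yaw": 0}
    - {"grip": 0, "dp": [0, 0, -80], "yaw": 0}
    - {"grip": 0, "dp": [0, 0, -80], "yaw": 0}

```text
time_s: 11.22
tcp_pos: [0.4581, -0.2465, 0.201]
eef_rot: [180.0, -0.0, -173.7]
contact_force: [0.6, -0.6, 0.2]
gripper_width: 0.0002
```

```bash
python3 look.py pics/g.png; python3 - <<'E'
from plant import capture;import cv2
cv2.imwrite("pics/g2.png",capture("scene")["color"][:,:,::-1])
E
```

```text
11.225 [ 0.45811815 -0.24654811  0.2010249 ] [ 0.63564694 -0.59256294  0.23796175]
```

View pics/g.png

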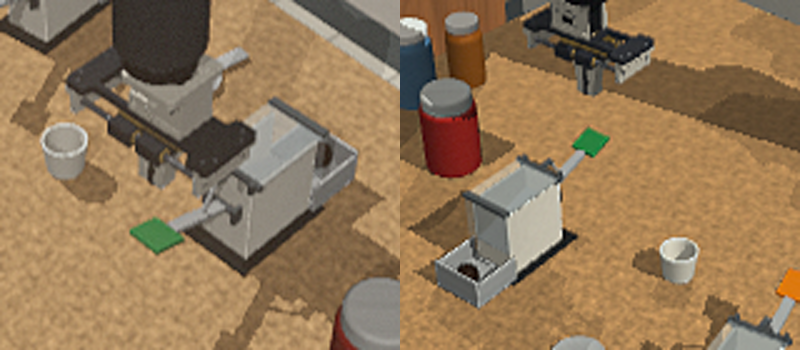

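View pics/g2.png

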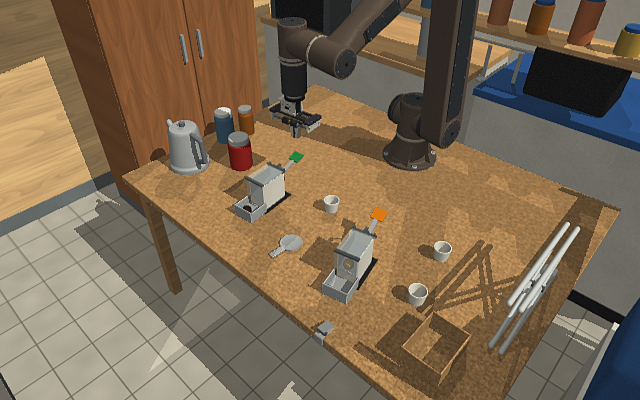

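The lime lies in the dish (scene about 248,208), the lid is shut and the green pad is back at rest. The walnut is still in its dispenser, and the cups, spoon rest and canister look unmoved. The gripper is clear of everything.

```bash
python3 -c "
from plant import close_job
print(close_job())"
```

```text
the job is handed in; nothing more can be done
None
```

The dried lime is in its dish and the lid is shut. I pressed the green lever with closed fingertips down to its stop, where the force rose to about 22 N and the pictures showed the lid fully up. I then let the lever rise at 12–16 mm/s, staying on it until the force fell to zero with the lid shut. The gripper finished clear of everything, 11 s into the 40 s allowed.

The last pictures show the walnut's dispenser still shut, and the cups, spoon rest and canister look unmoved. I judged that by eye and did not measure it.

- **Pad position:** the two cameras disagreed by about 10 mm. I aimed between them, and the fingertips landed centrally on the pad.
- **Refused calls:** two move calls were refused because their rows left out the yaw value. Nothing moved, and I sent them again in full.

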